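# Tighten down the strainer cover of a pump

## Task

The square strainer cover on the pump sits on its gasket with its four wing nuts only finger tight. Give each wing nut one half turn clockwise (seen from above), no more, in cross order: finish one nut, then the one diagonally opposite it, then one of the other two, then the last, so that the cover goes down evenly. Leave the bottle, tin, jar and spanner round the pump standing or lying where they are, and let go of the nuts at the end.

Things in the scene. Friction and masses are not known exactly. Their poses are not given: they have to be found in the camera images.
- pump: Green and grey motor pump set on two skids, fixed to the bench. Origin on the bench top (z = 0) under the centre of its round strainer pot; z up; +x along the shaft to the motor (ends at x 484, 228 high, 190 wide; gauge to y -124); suction flange at -x (to x -166, 128 high). Discharge pipe, 50 diameter with 88 flange, stands at x 192, y 0, 283 high: the only part taller than the nuts.
- cover_mid (a point): Middle of the flat top of the strainer cover, 148 above the bench at the start; z is its normal. Green square casting 172 x 172 x 14 over the pot, sides along the pump's x and y, low round boss in the middle (96 diameter, 8 high). It lies on a 6 thick rubber gasket, tips a little towards a tightened nut, and is down 3 when all four nuts have had their half turn.
- nut1_grip (a point): Wing nut 1: centre of its bar, on its axis, z 180 at the start, at x -62, y 62 in the pump's frame, diagonally opposite nut 3. Plain steel: hub 30 diameter, foot 38; on top a straight solid bar 88 long, 13 thick, z 171 to 188 (24 high at its round ends), to be gripped across its thickness from above. Site x along the bar, y across it, z up; turns with the nut.
- nut2_grip (a point): Wing nut 2: centre of its bar, on its axis, z 180 at the start, at x 62, y 62 in the pump's frame, diagonally opposite nut 4. Plain steel: hub 30 diameter, foot 38; on top a straight solid bar 88 long, 13 thick, z 171 to 188 (24 high at its round ends), to be gripped across its thickness from above. Site x along the bar, y across it, z up; turns with the nut.
- nut3_grip (a point): Wing nut 3: centre of its bar, on its axis, z 180 at the start, at x 62, y -62 in the pump's frame, diagonally opposite nut 1. Plain steel: hub 30 diameter, foot 38; on top a straight solid bar 88 long, 13 thick, z 171 to 188 (24 high at its round ends), to be gripped across its thickness from above. Site x along the bar, y across it, z up; turns with the nut.
- nut4_grip (a point): Wing nut 4: centre of its bar, on its axis, z 180 at the start, at x -62, y -62 in the pump's frame, diagonally opposite nut 2. Plain steel: hub 30 diameter, foot 38; on top a straight solid bar 88 long, 13 thick, z 171 to 188 (24 high at its round ends), to be gripped across its thickness from above. Site x along the bar, y across it, z up; turns with the nut.
- nut1 (a joint): Turn of wing nut 1 in rad, clockwise seen from above positive, 0 at the start; a half turn is 3.14. The nut turns freely both ways beyond that (-1.5 to 5.0), with a steady friction of about 0.25 N m, stays where it is left, and sinks 3 mm per half turn.
- nut2 (a joint): Turn of wing nut 2 in rad, clockwise seen from above positive, 0 at the start; a half turn is 3.14. The nut turns freely both ways beyond that (-1.5 to 5.0), with a steady friction of about 0.25 N m, stays where it is left, and sinks 3 mm per half turn.
- nut3 (a joint): Turn of wing nut 3 in rad, clockwise seen from above positive, 0 at the start; a half turn is 3.14. The nut turns freely both ways beyond that (-1.5 to 5.0), with a steady friction of about 0.25 N m, stays where it is left, and sinks 3 mm per half turn.
- nut4 (a joint): Turn of wing nut 4 in rad, clockwise seen from above positive, 0 at the start; a half turn is 3.14. The nut turns freely both ways beyond that (-1.5 to 5.0), with a steady friction of about 0.25 N m, stays where it is left, and sinks 3 mm per half turn.
- oil: Bystander, loose: grey plastic oil bottle, 66 diameter, 215 high, upright on the bench beside the pump. Origin at the centre of its underside.
- tin: Bystander, loose: can, 88 diameter, 125 high, upright on the bench beside the pump. Origin at the centre of its underside.
- jar: Bystander, loose: clear jar with a steel lid, 76 diameter, 135 high, upright on the bench beside the pump. Origin at the centre of its underside.
- spanner: Bystander, loose: steel spanner 200 long lying on the bench near the pump, along its own x. Origin at the middle of its underside.

How it is judged (in metres and radians):
On the way, in this order (a step that is already met when the one before it is completed fails the run):
1. one nut has had its half turn while the other three are still as they were (((value of joint nut1 above 2.79 rad and value of joint each of nut2, nut3, nut4 below 0.5 rad) or (value of joint nut2 above 2.79 rad and value of joint each of nut1, nut3, nut4 below 0.5 rad) or (value of joint nut3 above 2.79 rad and value of joint each of nut1, nut2, nut4 below 0.5 rad) or (value of joint nut4 above 2.79 rad and value of joint each of nut1, nut2, nut3 below 0.5 rad))), for 0.1 s.
2. the diagonally opposite nut has had its half turn too, the other two still as they were (((value of joint each of nut1, nut3 above 2.79 rad and value of joint each of nut2, nut4 below 0.5 rad) or (value of joint each of nut2, nut4 above 2.79 rad and value of joint each of nut1, nut3 below 0.5 rad))), for 0.1 s.
3. a third nut has had its half turn, the last still as it was (((value of joint each of nut2, nut3, nut4 above 2.79 rad and value of joint nut1 below 0.5 rad) or (value of joint each of nut1, nut3, nut4 above 2.79 rad and value of joint nut2 below 0.5 rad) or (value of joint each of nut1, nut2, nut4 above 2.79 rad and value of joint nut3 below 0.5 rad) or (value of joint each of nut1, nut2, nut3 above 2.79 rad and value of joint nut4 below 0.5 rad))), for 0.1 s.
At the end, for the whole second after the job is handed in: All four nuts stand at a half turn clockwise from their start, within 20 degrees (2.79 to 3.49 rad), at rest; the cover is level within 0.008 rad and down by at least 2.2 mm; the bystanders are at rest where they were (value of joint nut1 between 2.79 and 3.49 rad and value of joint nut2 between 2.79 and 3.49 rad and value of joint nut3 between 2.79 and 3.49 rad and value of joint nut4 between 2.79 and 3.49 rad and velocity of joint nut1 between -0.05 and 0.05 rad/s and velocity of joint nut2 between -0.05 and 0.05 rad/s and velocity of joint nut3 between -0.05 and 0.05 rad/s and velocity of joint nut4 between -0.05 and 0.05 rad/s and angle between cover_mid's own z axis and vertical below 0.008 rad and z of cover_mid in the frame of pump below 0.1458 m and linear speed of each of oil, tin, jar, spanner below 0.02 m/s); the robot touches nothing.
It fails at once if a wing nut turned more than about 30 degrees past its half turn, or unscrewed by as much (value of joint any of nut1, nut2, nut3, nut4 above 3.67 rad or value of joint any of nut1, nut2, nut3, nut4 below -0.52 rad).
It fails at once if the grey plastic oil bottle shifted by more than 20 mm or tipped (distance of oil from where it was at the start of the episode above 0.02 m or angle between oil's own z axis and vertical above 0.25 rad).
It fails at once if the tin can shifted by more than 20 mm or tipped (distance of tin from where it was at the start of the episode above 0.02 m or angle between tin's own z axis and vertical above 0.25 rad).
It fails at once if the clear jar shifted by more than 20 mm or tipped (distance of jar from where it was at the start of the episode above 0.02 m or angle between jar's own z axis and vertical above 0.25 rad).
It fails at once if the spanner shifted by more than 20 mm (distance of spanner from where it was at the start of the episode above 0.02 m).
It also fails if it takes over 72 s, if anything falls off the work surface, if the arm or the gripper's body presses on something with over 40 N, if the wrist force passes 120 N, or if a joint passes its speed limit or range.

## Robot

A 7-joint arm with a two-finger parallel gripper is mounted at the origin on the work surface. World frame = base frame: x ahead of the robot, y to its left, z up, the work surface at z = 0. Lengths are in mm, angles in degrees, forces in N, time in s.
With the tool pointing down it reaches from about 400 to 850 mm from the base axis. Payload 4.5 kg.
Tool frame: the origin (TCP) lies at the very end of the fingers, on their centre line; the grasp point (between the pads) lies 19 mm behind it; x points along the fingers, y is the direction in which the jaws open and shut, and the axes are right-handed (so a half turn about x gives the same grasp; the last joint's range is limited). The gripper opens to 85 mm and grips with 20 to 120 N. Pads are 22 mm wide; open, the fingers measure 114 mm over their backs; the gripper's body (76 mm by 85 mm) begins 54 mm behind the grasp point. The pads swing forward as they close: fully open they stand 13 mm farther back than shut.
Start: joints at [-65.902, 39.483, -11.15, 89.685, 9.013, 51.709, -12.324], TCP at [235.75, 578.858, 231.317] pointing down, gripper open.
Joint ranges: [-172.22, 172.22], [-26.19, 119.32], [-84.43, 86.54], [7.71, 146.69], [-57.33, 237.33], [2.42, 119.75], [-152.13, 152.13]. Speed limits (degrees/s): [147.25, 147.25, 180, 180, 180, 180, 180].

## Interface

Orientations are given as [roll, pitch, yaw] about the fixed x, y, z axes, in that order (R = Rz(yaw) Ry(pitch) Rx(roll)).
In Python, from bench import r gives the robot as it stands.
- The arm moves only by the tool jog_arm, never from a script. Its argument "commands" is a list of rows, each an object of numbers: "dx", "dy", "dz": the shift along the tool's x, y, z in units of 40 mm (1.0 is 40 mm); "twist": the turn about the tool's x in rad; "fingers": the opening, from 0 (shut) to 1 (fully open). In form: [{"dx": .., "dy": .., "dz": .., "twist": .., "fingers": ..}, ...]. A call has 1 to 10 rows; each row is the pose to reach, as a shift and turn from the pose measured when the call began, along the tool's axes at that moment; what a row does not reach only later rows make up. A row lasts 1/10 s, in which the tool goes at most 50 mm and 8.59 degrees, less where a joint would pass 70% of its speed; a pose out of reach is approached as far as the arm can. A call with a gripper value outside its range is refused whole. The fingers move at their own pace and stop on an object; the grip force is fixed at half the most. Time passes only in rows, so rows that repeat a pose let the fingers close. It gives the time, the measured TCP pose, the force and the opening at its end, in the units of the state.
- r.observe(): the state, without advancing time (a new reading comes with each control period).
- r.get_image(name): name is "scene" or "top" or "wrist"; returns (picture, depth): 400x640x3 uint8, red, green, blue; 400x640 float32, mm along the optical axis (not along the pixel's ray), 0 where there is no reading.
- r.calibration(name): a dict with "fovy" (degrees; the focal length in pixels is half the picture's height over the tangent of half this angle, whatever the lens; pixels are square), "cx", "cy" (the principal point, pixels), "extrinsics" (4x4, takes a point from world to camera coordinates). Camera axes: x right, y down, z forward; pixel columns grow to the right and rows downward; lengths in mm; the calibration is good to about 2 mm. A picture is of the moment at which its call begins: read the wrist's pose just before it. calibration takes no time and is no camera call; for the wrist camera it gives the pose at the moment of the call.
- r.close_job(): hands the job in, once; it reports no verdict.
The state is a dict: "clock": time; "q": joint angles; "dq": joint speeds; "joint_torque": joint torques, N m; "tool_pos": TCP position; "tool_rot": TCP orientation; "force": force on the tool from outside, world axes, zero at the start; "wrist_torque": the same for the moment, N m; "width": opening from 0.0 (shut) to 1.0 (fully open).
Only numpy, scipy, OpenCV 4.12 (cv2) and the standard library are available. Lean on these libraries where they do the work, as an engineer would, in place of code of your own. Each camera call takes 0.05 s, during which the arm holds its last target. There are 200 camera calls.

## Working session

There is one attempt and no reset: what is moved stays moved. The work goes in short steps, Python scripts to look and compute and a tool call to move; the robot and the scene stay as the last step left them, time stands still between calls to the robot, and variables do not carry over. Pictures are saved under pics/ and viewed, about 8 in all and at most 12, crops included, and the job is handed in when it is done.

Besides the shell and the picture viewer there is one more tool, called after ">>>" in YAML: its name, and indented under it one key for each argument. jog_arm: Moves the arm, as the interface text tells. Its arguments: {"type":"object","properties":{"commands":{"type":"array","items":{"type":"object","properties":{"dx":{"type":"number"},"dy":{"type":"number"},"dz":{"type":"number"},"twist":{"type":"number"},"fingers":{"type":"number"}}}}},"required":["commands"]}

```bash
mkdir -p pics; ls
cat > h.py <<'E'
import numpy as np, cv2
from bench import r
def cloud(name):
    c=r.calibration(name); im,d=r.get_image(name)
    f=200/np.tan(np.radians(c["fovy"])/2); E=np.array(c["extrinsics"])
    v,u=np.mgrid[:400,:640]
    P=np.stack([(u-c["cx"])/f*d,(v-c["cy"])/f*d,d],-1)
    W=(P-E[:3,3])@E[:3,:3]
    W[d==0]=np.nan
    return im,d,W
def save(n,im): cv2.imwrite("pics/"+n+".png",cv2.cvtColor(im,cv2.COLOR_RGB2BGR))
E
python3 - <<'E'
from h import *
o=r.observe(); print(o)
ims=[]
for n in ("scene","top"):
    im,d,W=cloud(n); np.savez(n+".npz",im=im,W=W); ims.append(im)
    print(n,r.calibration(n)["fovy"],np.linalg.inv(np.array(r.calibration(n)["extrinsics"])).round(2).tolist())
save("a_top",cv2.resize(ims[1],(800,500)))
save("a_scene",ims[0])
E
```

```text
pics
{'clock': 0.0, 'q': array([-65.90326246,  39.53440182, -11.14402744,  89.74440896,
         9.01475301,  51.71041738, -12.32397525]), 'dq': array([-0.04374661, -0.02766089,  0.01749849,  0.01861618,  0.05616699,
       -0.0104662 , -0.05304139]), 'joint_torque': array([ 1.99521232e-04, -5.39603412e+01, -1.26681939e+00, -1.58542407e+01,
        8.99693667e-03,  9.53863375e-03,  2.38802940e-06]), 'tool_pos': array([235.56688144, 578.20531821, 230.47259137]), 'tool_rot': array([ -84.68136497,   89.89282876, -106.83568284]), 'force': array([0.16227223, 0.24741354, 0.40617571]), 'wrist_torque': array([-0.0049131 , -0.04304662, -0.04072111]), 'width': 0.998387543701016}
scene 45.28613475106544 [[0.83, 0.42, -0.38, 907.64], [0.56, -0.62, 0.55, -564.86], [-0.01, -0.66, -0.75, 894.68], [0.0, 0.0, 0.0, 1.0]]
top 54.78612422095424 [[-0.01, -1.0, 0.08, 465.08], [-1.0, 0.01, -0.03, 24.0], [0.03, -0.08, -1.0, 997.08], [0.0, 0.0, 0.0, 1.0]]
```

View pics/a_top.png

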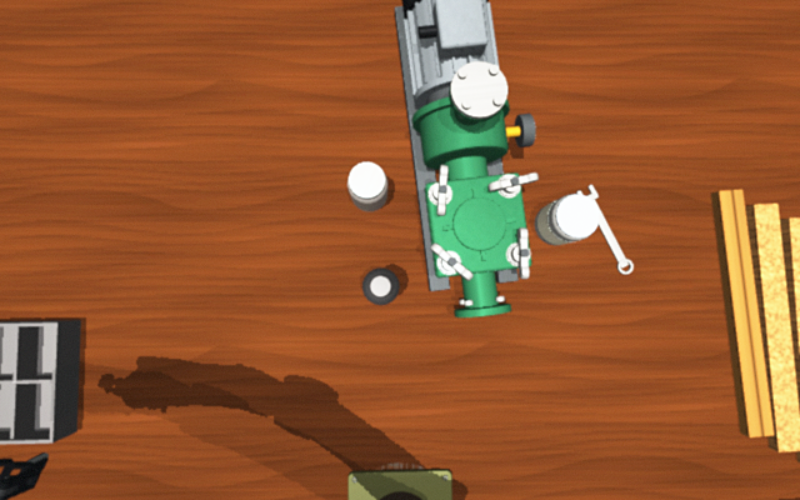

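View pics/a_scene.png

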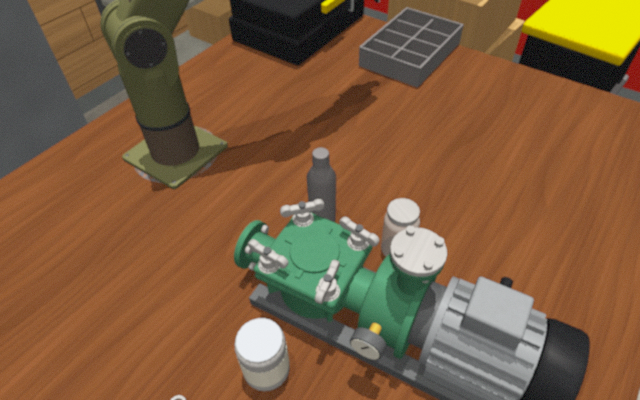

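The top view shows the cover centred near (480,222) of 800, with bars at (442,190), (512,185), (452,261) and (523,252). The oil bottle is at (380,286), one can at (368,185), another at (570,217) with the spanner beside it, and the pipe at (479,90).

Run:
```python
from h import *
d=np.load("top.npz"); W=d["W"]
c=W[178,384]; print("boss",c.round(1))
# cover plane: green-square points z 140-152
near=np.hypot(W[...,0]-c[0],W[...,1]-c[1])<150
s=np.load("scene.npz")["W"]
for nm,Wn in(("top",W),("scene",s)):
    nr=np.hypot(Wn[...,0]-c[0],Wn[...,1]-c[1])<125
    b=np.hypot(Wn[...,0]-c[0],Wn[...,1]-c[1])<35
    print(nm,"boss z",np.nanmedian(Wn[b][:,2]))
    m=(nr&(Wn[...,2]>168)&(Wn[...,2]<200)).astype(np.uint8)
    n,l,st,ce=cv2.connectedComponentsWithStats(m,connectivity=8)
    for i in range(1,n):
        if st[i,4]<25: continue
        P=Wn[l==i]
        (cx,cy),(w,h),a=cv2.minAreaRect(P[:,:2].astype(np.float32))
        q=P[:,:2]-P[:,:2].mean(0); e,v=np.linalg.eigh(q.T@q); ax=v[:,1]
        print(st[i,4],ce[i].round(0),"mean",P.mean(0).round(1),"rect",round(cx,1),round(cy,1),round(w),round(h),"bar az",round(np.degrees(np.arctan2(ax[1],ax[0]))%180,1),"zmax",P[:,2].max().round(1))
m=((np.hypot(W[...,0]-c[0],W[...,1]-c[1])<140)&(W[...,2]>141)&(W[...,2]<160)).astype(np.uint8)
P=W[m>0]; print("cover",cv2.minAreaRect(P[:,:2].astype(np.float32)))
for n,(u,v) in dict(oil=(304,229),can1=(294,146),can2=(458,173),pipe=(383,72)).items(): print(n,W[v,u].round(0))
```

```text
boss [ 579.1 -145.9  153.7]
top boss z 155.77179701511068
329 [353. 152.] mean [630.9 -74.8 185.2] rect 632.0 -75.6 28 86 bar az 175.7 zmax 195.2
334 [410. 146.] mean [ 644.2 -197.8  185.2] rect 645.6 -198.9 29 85 bar az 102.1 zmax 194.7
364 [418. 202.] mean [ 522.2 -210.   184.9] rect 523.1 -211.7 86 28 bar az 0.0 zmax 194.4
343 [361. 209.] mean [508.8 -88.3 185.1] rect 509.4 -89.1 87 28 bar az 48.7 zmax 194.6
scene boss z 155.5073308396228
497 [302. 208.] mean [512.6 -91.6 182.9] rect 513.2 -91.1 87 23 bar az 48.9 zmax 193.3
497 [359. 231.] mean [635.3 -79.3 183.6] rect 633.3 -79.0 24 87 bar az 175.9 zmax 193.6
504 [268. 254.] mean [ 526.3 -215.1  183.8] rect 523.3 -211.5 29 87 bar az 0.8 zmax 194.3
489 [328. 282.] mean [ 649.3 -202.5  184.5] rect 647.3 -199.8 29 85 bar az 101.7 zmax 195.6
cover ((599.564208984375, -142.0084228515625), (215.7693328857422, 172.11666870117188), 6.168206691741943)
oil [469.  32. 213.]
can1 [656.  53. 136.]
can2 [ 593. -323.  126.]
pipe [ 766. -123.  283.]
```

>>> jog_arm:
  commands:
    - {"dx":-1.2,"dy":0,"dz":0}
    - {"dx":-2,"dy":0,"dz":0}
    - {"dx":-2,"dy":-0.8,"dz":1.1}
    - {"dx":-2,"dy":-1.6,"dz":2.1}
    - {"dx":-2,"dy":-2.3,"dz":3.1}
    - {"dx":-2,"dy":-3,"dz":4.1}
    - {"dx":-2,"dy":-3.8,"dz":5.1}
    - {"dx":-2,"dy":-4.5,"dz":6.1}
    - {"dx":-2,"dy":-5.3,"dz":7.1}
    - {"dx":-2,"dy":-6,"dz":8.1}

```text
validation failed for argument at $.co...
```

```bash
cat >> h.py <<'E'
from scipy.spatial.transform import Rotation as Ro
def goto(p,jaw,o=None):
    """rows-units to bring TCP to p, jaw azimuth jaw (deg, mod none)"""
    o=o or r.observe(); R=Ro.from_euler("xyz",o["tool_rot"],degrees=True).as_matrix()
    d=R.T@(np.array(p)-o["tool_pos"])/40
    az=np.degrees(np.arctan2(R[1,1],R[0,1]))
    print("t",o["clock"],"tcp",o["tool_pos"].round(1),"jaw az",round(az,1),"tilt",R[2,0].round(4),"q",o["q"].round(0),"F",o["force"].round(1),"w",round(o["width"],3))
    print("dx,dy,dz",d.round(3),"twist",round(np.radians(az-jaw),3))
    return R
E
python3 -c "
from h import *
goto([633.1,-76.2,310],85.8)"
```

```text
t 0.1 tcp [235.6 578.3 230.6] jaw az 67.8 tilt -1.0 q [-66.  40. -11.  90.   9.  52. -12.] F [-0.2 -0.6  0.8] w 0.997
dx,dy,dz [ -1.965 -11.409  15.375] twist -0.313
```

>>> jog_arm:
  commands:
    - {"dx":-1.0,"dy":0,"dz":0,"twist":0,"fingers":1}
    - {"dx":-2,"dy":0,"dz":0,"twist":0,"fingers":1}

```text
clock: 0.3
tool_pos: [235.3, 577.1, 309.7]
tool_rot: [-86.8, 89.6, -108.9]
force: [0.5, 1.4, 0.5]
width: 0.998
```

>>> jog_arm:
  commands:
    - {"dx":0,"dy":-0.7,"dz":1,"twist":0,"fingers":1}
    - {"dx":0,"dy":-1.4,"dz":1.9,"twist":0,"fingers":1}
    - {"dx":0,"dy":-2.1,"dz":2.9,"twist":0,"fingers":1}
    - {"dx":0,"dy":-2.8,"dz":3.8,"twist":0,"fingers":1}
    - {"dx":0,"dy":-3.5,"dz":4.8,"twist":0,"fingers":1}
    - {"dx":0,"dy":-4.3,"dz":5.8,"twist":0,"fingers":1}
    - {"dx":0,"dy":-5,"dz":6.7,"twist":0,"fingers":1}
    - {"dx":0,"dy":-5.7,"dz":7.7,"twist":0,"fingers":1}
    - {"dx":0,"dy":-6.4,"dz":8.6,"twist":0,"fingers":1}
    - {"dx":0,"dy":-7.1,"dz":9.6,"twist":0,"fingers":1}

```text
clock: 1.3
tool_pos: [484.0, 167.7, 311.6]
tool_rot: [-93.0, 89.6, -115.1]
force: [1.4, 0.2, 0.4]
width: 0.998
```

```bash
python3 -c "
from h import *
goto([633.1,-76.2,310],85.8)"
```

```text
t 1.3 tcp [484.  167.7 311.6] jaw az 67.9 tilt -1.0 q [-17.  25. -11. 102.   6.  53.  37.] F [1.4 0.2 0.4] w 0.998
dx,dy,dz [ 0.067 -4.246  5.747] twist -0.313
```

>>> jog_arm:
  commands:
    - {"dx":0,"dy":-0.7,"dz":1,"twist":-0.06,"fingers":1}
    - {"dx":0,"dy":-1.4,"dz":1.9,"twist":-0.12,"fingers":1}
    - {"dx":0,"dy":-2.1,"dz":2.9,"twist":-0.18,"fingers":1}
    - {"dx":0,"dy":-2.8,"dz":3.8,"twist":-0.24,"fingers":1}
    - {"dx":0,"dy":-3.5,"dz":4.8,"twist":-0.3,"fingers":1}
    - {"dx":0.07,"dy":-4.25,"dz":5.75,"twist":-0.313,"fingers":1}
    - {"dx":0.07,"dy":-4.25,"dz":5.75,"twist":-0.313,"fingers":1}
    - {"dx":0.07,"dy":-4.25,"dz":5.75,"twist":-0.313,"fingers":1}

```text
clock: 2.1
tool_pos: [632.8, -77.9, 308.8]
tool_rot: [-124.0, 89.6, -128.3]
force: [-0.2, 1.2, -1.1]
width: 0.996
```

Run:
```python
from h import *
c=r.calibration("wrist"); R=goto([633.1,-76.2,174],85.8)
im,d,W=cloud("wrist"); save("w1",im)
print(c["fovy"], np.linalg.inv(np.array(c["extrinsics"])).round(2)[:3].tolist())
m=((W[...,2]>168)&(W[...,2]<200)).astype(np.uint8)
n,l,st,ce=cv2.connectedComponentsWithStats(m)
for i in range(1,n):
    if st[i,4]<200: continue
    P=W[l==i]; print(st[i,4],ce[i].round(),cv2.minAreaRect(P[:,:2].astype(np.float32)),P.mean(0).round(1),P[:,2].max())
```

```text
t 2.1 tcp [632.8 -77.9 308.8] jaw az 85.6 tilt -1.0 q [ 10.  37. -14.  81.  10.  64.  80.] F [-0.2  1.2 -1.1] w 0.996
dx,dy,dz [3.369 0.065 0.018] twist -0.003
60.870830339740586 [[0.07, 0.95, 0.3, 556.13], [1.0, -0.07, -0.03, -71.76], [-0.01, 0.3, -0.95, 451.07]]
3740 [132.  59.] ((525.1421508789062, -208.6508026123047), (23.289806365966797, 84.3915786743164), 88.13318634033203) [ 523.3 -208.6  183.8] 193.28902323552916
2706 [299.  32.] ((513.7030639648438, -86.21849060058594), (77.66117858886719, 29.657840728759766), 36.27065658569336) [514.4 -85.2 184.4] 193.60807365546214
2082 [325. 187.] ((632.2327270507812, -75.21418762207031), (29.025562286376953, 86.36882781982422), 85.02091979980469) [629.7 -75.3 185.2] 192.88759313336533
2185 [182. 214.] ((646.0840454101562, -197.94680786132812), (29.787458419799805, 86.38836669921875), 24.76149559020996) [ 643.9 -195.9  184.5] 192.75735788336686
8596 [286. 306.] ((750.1932373046875, -124.5734634399414), (92.3653793334961, 137.06166076660156), 5.60972261428833) [ 742.2 -118.9  180.8] 199.93553493692787
292 [335. 368.] ((822.5553588867188, -79.38780212402344), (36.90604782104492, 8.824710845947266), 83.10810089111328) [823.2 -79.1 173.1] 181.3282260715626
```

View pics/w1.png

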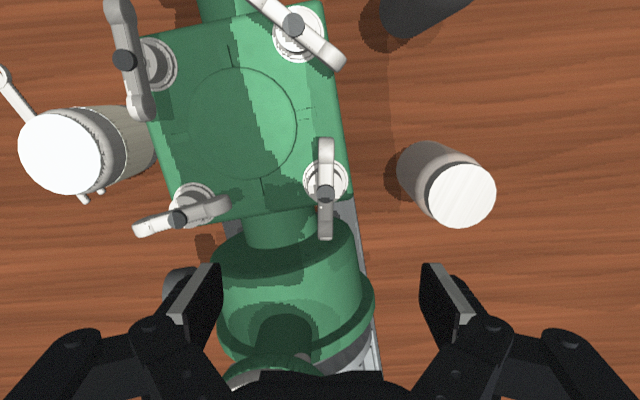

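Wrist view: nut 2's bar at (325,187) sits between the fingers' sides, the other nuts agree with the earlier estimates to about 2 mm, and the path down is clear. Descending on nut 2.

>>> jog_arm:
  commands:
    - {"dx":0.9,"dy":0.05,"dz":0.01,"twist":0,"fingers":0.6}
    - {"dx":1.8,"dy":0.05,"dz":0.01,"twist":0,"fingers":0.6}
    - {"dx":2.5,"dy":0.05,"dz":0.01,"twist":0,"fingers":0.6}
    - {"dx":3,"dy":0.05,"dz":0.01,"twist":0,"fingers":0.6}
    - {"dx":3.36,"dy":0.05,"dz":0.01,"twist":0,"fingers":0.6}
    - {"dx":3.36,"dy":0.05,"dz":0.01,"twist":0,"fingers":0.6}

```text
clock: 2.75
tool_pos: [631.0, -72.9, 173.1]
tool_rot: [-149.2, 89.5, -153.2]
force: [-0.6, -0.4, 0.5]
width: 0.6
```

>>> jog_arm:
  commands:
    - {"dx":0,"dy":0,"dz":0,"twist":0,"fingers":0.3}
    - {"dx":0,"dy":0,"dz":0,"twist":0,"fingers":0.1}
    - {"dx":0,"dy":0,"dz":0,"twist":0,"fingers":0}
    - {"dx":0,"dy":0,"dz":0,"twist":0,"fingers":0}
    - {"dx":0,"dy":0,"dz":0,"twist":0,"fingers":0}
    - {"dx":0,"dy":0,"dz":0,"twist":0,"fingers":0}

```text
clock: 3.35
tool_pos: [631.5, -75.1, 174.7]
tool_rot: [-129.3, 89.5, -133.5]
force: [-1.5, -4.0, 7.0]
width: 0.134
```

Run:
```python
from h import *
goto([633.1,-76.2,174],85.8)
im,d,W=cloud("wrist"); save("w2",im)
```

```text
t 3.35 tcp [631.5 -75.1 174.7] jaw az 85.8 tilt -1.0 q [  9.  44. -13.  90.  13.  47.  77.] F [-1.5 -4.   7. ] w 0.134
dx,dy,dz [ 0.017 -0.025  0.042] twist 0.001
```

View pics/w2.png

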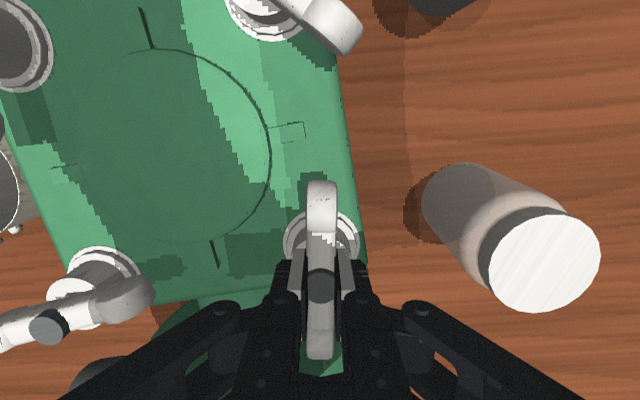

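Nut 2's bar is held between the pads at (320,290), width matches 13 mm. Turning clockwise.

>>> jog_arm:
  commands:
    - {"dx":0.0,"dy":0,"dz":0.03,"twist":0.14,"fingers":0}
    - {"dx":0.0,"dy":0,"dz":0.03,"twist":0.28,"fingers":0}
    - {"dx":0.01,"dy":0,"dz":0.03,"twist":0.42,"fingers":0}
    - {"dx":0.01,"dy":0,"dz":0.03,"twist":0.56,"fingers":0}
    - {"dx":0.02,"dy":0,"dz":0.03,"twist":0.7,"fingers":0}
    - {"dx":0.02,"dy":0,"dz":0.03,"twist":0.84,"fingers":0}
    - {"dx":0.02,"dy":0,"dz":0.03,"twist":0.98,"fingers":0}
    - {"dx":0.03,"dy":0,"dz":0.03,"twist":1.12,"fingers":0}
    - {"dx":0.03,"dy":0,"dz":0.03,"twist":1.26,"fingers":0}
    - {"dx":0.03,"dy":0,"dz":0.03,"twist":1.4,"fingers":0}

```text
clock: 4.4
tool_pos: [632.5, -74.1, 173.7]
tool_rot: [-55.8, 89.5, -140.5]
force: [-1.2, -1.2, -0.3]
width: 0.134
```

Run:
```python
from h import *
goto([632.8,-75.8,173.5],-94.2); print(r.observe()["wrist_torque"].round(2))
```

```text
t 4.4 tcp [632.5 -74.1 173.7] jaw az 5.4 tilt -1.0 q [ -3.  45.  10.  91. -10.  45.  16.] F [-1.2 -1.2 -0.3] w 0.134
dx,dy,dz [0.006 0.004 0.043] twist 1.738
[0.12 0.22 0.26]
```

>>> jog_arm:
  commands:
    - {"dx":0.01,"dy":0,"dz":0.04,"twist":0.15,"fingers":0}
    - {"dx":0.01,"dy":0,"dz":0.04,"twist":0.3,"fingers":0}
    - {"dx":0.02,"dy":0,"dz":0.04,"twist":0.45,"fingers":0}
    - {"dx":0.02,"dy":0,"dz":0.04,"twist":0.6,"fingers":0}
    - {"dx":0.03,"dy":0,"dz":0.04,"twist":0.75,"fingers":0}
    - {"dx":0.03,"dy":0,"dz":0.04,"twist":0.9,"fingers":0}
    - {"dx":0.03,"dy":0,"dz":0.04,"twist":1.05,"fingers":0}
    - {"dx":0.04,"dy":0,"dz":0.04,"twist":1.2,"fingers":0}
    - {"dx":0.04,"dy":0,"dz":0.04,"twist":1.35,"fingers":0}
    - {"dx":0.04,"dy":0,"dz":0.04,"twist":1.5,"fingers":0}

```text
clock: 5.4
tool_pos: [633.7, -75.0, 172.6]
tool_rot: [39.1, 89.6, -131.4]
force: [-0.6, -1.7, -0.1]
width: 0.135
```

Run:
```python
from h import *
goto([632.8,-75.8,172],-94.2); print(r.observe()["wrist_torque"].round(2))
```

```text
t 5.4 tcp [633.7 -75.  172.6] jaw az -80.5 tilt -1.0 q [-15.  49.  35.  92. -34.  50. -48.] F [-0.6 -1.7 -0.1] w 0.135
dx,dy,dz [0.015 0.017 0.024] twist 0.238
[-0.28 -0.24  0.34]
```

>>> jog_arm:
  commands:
    - {"dx":0.01,"dy":0.01,"dz":0.02,"twist":0.13,"fingers":0}
    - {"dx":0.01,"dy":0.01,"dz":0.02,"twist":0.25,"fingers":0}
    - {"dx":0.01,"dy":0.01,"dz":0.02,"twist":0.25,"fingers":0}
    - {"dx":0.01,"dy":0.01,"dz":0.02,"twist":0.25,"fingers":0}
    - {"dx":0.01,"dy":0.01,"dz":0.02,"twist":0.25,"fingers":0}

```text
clock: 5.9
tool_pos: [633.6, -75.3, 172.4]
tool_rot: [64.4, 89.7, -120.4]
force: [1.3, -0.7, -0.7]
width: 0.131
```

Run:
```python
from h import *
goto([632.8,-75.8,172],-94.2); print(r.observe()["wrist_torque"].round(2))
```

```text
t 5.9 tcp [633.6 -75.3 172.4] jaw az -94.8 tilt -1.0 q [-17.  50.  39.  92. -37.  52. -59.] F [ 1.3 -0.7 -0.7] w 0.131
dx,dy,dz [0.011 0.015 0.02 ] twist -0.01
[-0.15 -0.56 -0.15]
```

>>> jog_arm:
  commands:
    - {"dx":0,"dy":0,"dz":0,"twist":0,"fingers":0.6}
    - {"dx":0,"dy":0,"dz":0,"twist":0,"fingers":0.6}
    - {"dx":0,"dy":0,"dz":0,"twist":0,"fingers":0.6}
    - {"dx":-0.6,"dy":0,"dz":0,"twist":0,"fingers":0.6}
    - {"dx":-1.5,"dy":0,"dz":0,"twist":0,"fingers":0.6}
    - {"dx":-1.5,"dy":0,"dz":0,"twist":0,"fingers":0.6}

```text
clock: 6.5
tool_pos: [636.4, -76.5, 237.2]
tool_rot: [135.5, 89.5, -49.2]
force: [1.2, -0.3, -0.0]
width: 0.601
```

Run:
```python
from h import *
goto([523.3,-211.3,235],90.4)
```

```text
t 6.5 tcp [636.4 -76.5 237.2] jaw az -94.7 tilt -1.0 q [-18.  46.  42.  88. -34.  58. -62.] F [ 1.2 -0.3 -0. ] w 0.601
dx,dy,dz [0.061 3.592 2.539] twist -3.231
```

>>> jog_arm:
  commands:
    - {"dx":0,"dy":0.4,"dz":0.3,"twist":-0.15,"fingers":0.6}
    - {"dx":0,"dy":0.8,"dz":0.6,"twist":-0.3,"fingers":0.6}
    - {"dx":0,"dy":1.2,"dz":0.9,"twist":-0.45,"fingers":0.6}
    - {"dx":0,"dy":1.6,"dz":1.2,"twist":-0.6,"fingers":0.6}
    - {"dx":0,"dy":2.0,"dz":1.5,"twist":-0.75,"fingers":0.6}
    - {"dx":0,"dy":2.4,"dz":1.8,"twist":-0.9,"fingers":0.6}
    - {"dx":0,"dy":2.8,"dz":2.0,"twist":-1.05,"fingers":0.6}
    - {"dx":0,"dy":3.2,"dz":2.3,"twist":-1.2,"fingers":0.6}
    - {"dx":0,"dy":3.59,"dz":2.54,"twist":-1.35,"fingers":0.6}
    - {"dx":0,"dy":3.59,"dz":2.54,"twist":-1.5,"fingers":0.6}

```text
clock: 7.5
tool_pos: [520.7, -214.2, 237.5]
tool_rot: [34.2, 89.5, -64.5]
force: [0.8, -0.8, -0.3]
width: 0.604
```

>>> jog_arm:
  commands:
    - {"dx":0,"dy":0,"dz":0,"twist":-0.15,"fingers":0.6}
    - {"dx":0,"dy":0,"dz":0,"twist":-0.3,"fingers":0.6}
    - {"dx":0,"dy":0,"dz":0,"twist":-0.45,"fingers":0.6}
    - {"dx":0,"dy":0,"dz":0,"twist":-0.6,"fingers":0.6}
    - {"dx":0,"dy":0,"dz":0,"twist":-0.75,"fingers":0.6}
    - {"dx":0,"dy":0,"dz":0,"twist":-0.9,"fingers":0.6}
    - {"dx":0,"dy":0,"dz":0,"twist":-1.05,"fingers":0.6}
    - {"dx":0,"dy":0,"dz":0,"twist":-1.2,"fingers":0.6}
    - {"dx":0,"dy":0,"dz":0,"twist":-1.35,"fingers":0.6}
    - {"dx":0,"dy":0,"dz":0,"twist":-1.5,"fingers":0.6}

```text
clock: 8.5
tool_pos: [520.4, -214.1, 237.3]
tool_rot: [-55.3, 89.5, -67.8]
force: [-0.3, 0.5, -0.5]
width: 0.603
```

```bash
cat >> h.py <<'E'
def nuts(name):
    im,d,W=cloud(name)
    N=dict(n1=(509.9,-89.5),n2=(632.8,-75.8),n3=(646.5,-199.2),n4=(523.3,-212))
    for k,(x,y) in N.items():
        m=(np.hypot(W[...,0]-x,W[...,1]-y)<50)&(W[...,2]>166)&(W[...,2]<198)
        P=W[m]
        if len(P)<40: print(k,"few",len(P)); continue
        q=P[:,:2]-P[:,:2].mean(0); e,v=np.linalg.eigh(q.T@q); ax=v[:,1]
        (cx,cy),(w,h),a=cv2.minAreaRect(P[:,:2].astype(np.float32))
        print(k,len(P),"c",round(cx,1),round(cy,1),round(w),round(h),"bar az",round(np.degrees(np.arctan2(ax[1],ax[0]))%180,1))
    return im
E
python3 - <<'E'
from h import *
goto([523.3,-211.3,235],90.4)
nuts("top")
save("t2",r.get_image("top")[0][100:260,260:520].repeat(3,0).repeat(3,1))
E
```

```text
t 8.5 tcp [ 520.4 -214.1  237.3] jaw az 77.5 tilt -1.0 q [ 24.  34. -11. 101.   9.  46.  86.] F [-0.3  0.5 -0.5] w 0.603
dx,dy,dz [0.056 0.085 0.056] twist -0.226
n1 347 c 509.4 -89.2 87 29 bar az 48.6
n2 323 c 631.4 -75.6 84 29 bar az 174.8
n3 339 c 645.8 -199.0 29 85 bar az 102.3
n4 214 c 522.9 -210.6 86 27 bar az 179.2
```

View pics/t2.png

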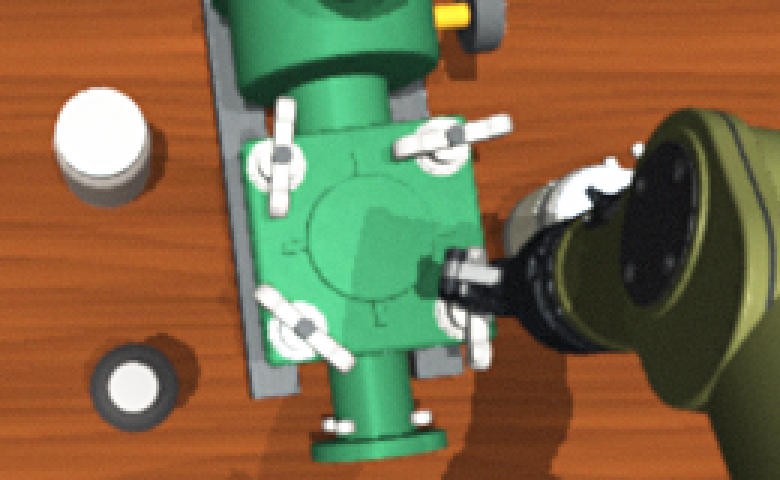

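Top view: nut 2 (at (283,155) in the crop) lies the same way as at the start after its half turn, nuts 1 and 3 are as they were, and the bystanders have not moved. Now nut 4.

>>> jog_arm:
  commands:
    - {"dx":0,"dy":0.08,"dz":0.06,"twist":-0.13,"fingers":0.6}
    - {"dx":0,"dy":0.08,"dz":0.06,"twist":-0.22,"fingers":0.6}
    - {"dx":0,"dy":0.08,"dz":0.06,"twist":-0.22,"fingers":0.6}
    - {"dx":0.6,"dy":0.08,"dz":0.06,"twist":-0.22,"fingers":0.6}
    - {"dx":1.1,"dy":0.08,"dz":0.06,"twist":-0.22,"fingers":0.6}
    - {"dx":1.57,"dy":0.08,"dz":0.06,"twist":-0.22,"fingers":0.6}
    - {"dx":1.57,"dy":0.08,"dz":0.06,"twist":-0.22,"fingers":0.5}
    - {"dx":1.57,"dy":0.08,"dz":0.06,"twist":-0.22,"fingers":0.3}

```text
clock: 9.4
tool_pos: [523.6, -212.1, 174.6]
tool_rot: [-68.1, 89.5, -68.5]
force: [0.4, -0.1, -0.2]
width: 0.344
```

>>> jog_arm:
  commands:
    - {"dx":0,"dy":0,"dz":0,"twist":0,"fingers":0}
    - {"dx":0,"dy":0,"dz":0,"twist":0,"fingers":0}
    - {"dx":0,"dy":0,"dz":0,"twist":0,"fingers":0}
    - {"dx":0,"dy":0,"dz":0,"twist":0,"fingers":0}
    - {"dx":0,"dy":0,"dz":0,"twist":0,"fingers":0}

```text
clock: 9.9
tool_pos: [524.3, -211.9, 175.8]
tool_rot: [-56.8, 89.5, -57.2]
force: [-2.1, 0.7, 6.2]
width: 0.134
```

Run:
```python
from h import *
goto([523.2,-211.6,174],-89.8)
```

```text
t 9.9 tcp [ 524.3 -211.9  175.8] jaw az 89.6 tilt -1.0 q [ 25.  39. -13. 104.  14.  38.  93.] F [-2.1  0.7  6.2] w 0.134
dx,dy,dz [ 0.046  0.007 -0.029] twist 3.131
```

>>> jog_arm:
  commands:
    - {"dx":0.0,"dy":0,"dz":-0.02,"twist":0.15,"fingers":0}
    - {"dx":0.0,"dy":0,"dz":-0.02,"twist":0.3,"fingers":0}
    - {"dx":0.01,"dy":0,"dz":-0.02,"twist":0.45,"fingers":0}
    - {"dx":0.01,"dy":0,"dz":-0.02,"twist":0.6,"fingers":0}
    - {"dx":0.02,"dy":0,"dz":-0.02,"twist":0.75,"fingers":0}
    - {"dx":0.02,"dy":0,"dz":-0.02,"twist":0.9,"fingers":0}
    - {"dx":0.03,"dy":0,"dz":-0.02,"twist":1.05,"fingers":0}
    - {"dx":0.03,"dy":0,"dz":-0.02,"twist":1.2,"fingers":0}
    - {"dx":0.03,"dy":0,"dz":-0.02,"twist":1.35,"fingers":0}
    - {"dx":0.04,"dy":0,"dz":-0.02,"twist":1.5,"fingers":0}

```text
clock: 10.9
tool_pos: [522.7, -213.5, 174.8]
tool_rot: [19.2, 89.4, -67.5]
force: [-2.2, -3.2, 4.1]
width: 0.132
```

Run:
```python
from h import *
goto([523.2,-211.6,173],-90.4)
```

```text
t 10.9 tcp [ 522.7 -213.5  174.8] jaw az 3.3 tilt -0.9999 q [ 10.  40.  12. 105. -12.  36.  33.] F [-2.2 -3.2  4.1] w 0.132
dx,dy,dz [ 0.044  0.016 -0.048] twist 1.636
```

>>> jog_arm:
  commands:
    - {"dx":0.01,"dy":0,"dz":-0.04,"twist":0.15,"fingers":0}
    - {"dx":0.01,"dy":0,"dz":-0.04,"twist":0.3,"fingers":0}
    - {"dx":0.02,"dy":0,"dz":-0.04,"twist":0.45,"fingers":0}
    - {"dx":0.02,"dy":0,"dz":-0.04,"twist":0.6,"fingers":0}
    - {"dx":0.03,"dy":0,"dz":-0.04,"twist":0.75,"fingers":0}
    - {"dx":0.03,"dy":0,"dz":-0.04,"twist":0.9,"fingers":0}
    - {"dx":0.03,"dy":0,"dz":-0.04,"twist":1.05,"fingers":0}
    - {"dx":0.04,"dy":0,"dz":-0.04,"twist":1.2,"fingers":0}
    - {"dx":0.04,"dy":0,"dz":-0.04,"twist":1.35,"fingers":0}
    - {"dx":0.04,"dy":0,"dz":-0.04,"twist":1.5,"fingers":0}

```text
clock: 11.9
tool_pos: [520.9, -212.0, 173.7]
tool_rot: [93.5, 89.5, -79.1]
force: [-5.4, 0.3, 3.8]
width: 0.132
```

Run:
```python
from h import *
goto([523.2,-211.6,173],-90.4)
```

```text
t 11.9 tcp [ 520.9 -212.   173.7] jaw az -82.6 tilt -1.0 q [ -3.  45.  37. 106. -38.  42. -28.] F [-5.4  0.3  3.8] w 0.132
dx,dy,dz [ 0.017 -0.003 -0.058] twist 0.136
```

>>> jog_arm:
  commands:
    - {"dx":0.0,"dy":0,"dz":-0.05,"twist":0.14,"fingers":0}
    - {"dx":0.0,"dy":0,"dz":-0.05,"twist":0.14,"fingers":0}
    - {"dx":0.0,"dy":0,"dz":-0.05,"twist":0.14,"fingers":0}
    - {"dx":0.0,"dy":0,"dz":-0.05,"twist":0.14,"fingers":0}

```text
clock: 12.3
tool_pos: [520.9, -211.7, 173.6]
tool_rot: [80.2, 89.6, -100.4]
force: [-4.9, -0.5, 1.9]
width: 0.131
```

Run:
```python
from h import *
goto([523.2,-211.6,173],-90.4)
```

```text
t 12.3 tcp [ 520.9 -211.7  173.6] jaw az -90.6 tilt -1.0 q [ -5.  45.  39. 106. -40.  44. -34.] F [-4.9 -0.5  1.9] w 0.131
dx,dy,dz [ 0.015 -0.003 -0.057] twist -0.004
```

>>> jog_arm:
  commands:
    - {"dx":0,"dy":0,"dz":0,"twist":0,"fingers":0.6}
    - {"dx":0,"dy":0,"dz":0,"twist":0,"fingers":0.6}
    - {"dx":0,"dy":0,"dz":0,"twist":0,"fingers":0.6}
    - {"dx":-0.6,"dy":0,"dz":0,"twist":0,"fingers":0.6}
    - {"dx":-1.5,"dy":0,"dz":0,"twist":0,"fingers":0.6}
    - {"dx":-1.5,"dy":0,"dz":0,"twist":0,"fingers":0.6}

```text
clock: 12.9
tool_pos: [523.7, -213.4, 237.7]
tool_rot: [120.0, 89.2, -60.5]
force: [0.4, -0.7, -0.2]
width: 0.603
```

Run:
```python
from h import *
goto([646.5,-199.2,237],11.9)
```

```text
t 12.9 tcp [ 523.7 -213.4  237.7] jaw az -90.6 tilt -0.9999 q [ -7.  41.  44. 102. -35.  51. -38.] F [ 0.4 -0.7 -0.2] w 0.603
dx,dy,dz [ 0.034 -0.387 -3.067] twist -1.789
```

>>> jog_arm:
  commands:
    - {"dx":0,"dy":0,"dz":-0.4,"twist":-0.15,"fingers":0.6}
    - {"dx":0,"dy":-0.1,"dz":-0.8,"twist":-0.3,"fingers":0.6}
    - {"dx":0,"dy":-0.1,"dz":-1.2,"twist":-0.45,"fingers":0.6}
    - {"dx":0,"dy":-0.2,"dz":-1.6,"twist":-0.6,"fingers":0.6}
    - {"dx":0,"dy":-0.2,"dz":-2.0,"twist":-0.75,"fingers":0.6}
    - {"dx":0,"dy":-0.3,"dz":-2.4,"twist":-0.9,"fingers":0.6}
    - {"dx":0,"dy":-0.3,"dz":-2.8,"twist":-1.05,"fingers":0.6}
    - {"dx":0,"dy":-0.39,"dz":-3.07,"twist":-1.2,"fingers":0.6}
    - {"dx":0,"dy":-0.39,"dz":-3.07,"twist":-1.35,"fingers":0.6}
    - {"dx":0,"dy":-0.39,"dz":-3.07,"twist":-1.5,"fingers":0.6}

```text
clock: 13.9
tool_pos: [647.2, -198.4, 237.7]
tool_rot: [36.4, 89.2, -57.9]
force: [-0.2, 0.1, -0.3]
width: 0.601
```

Run:
```python
from h import *
goto([646.3,-199.0,175],11.9)
nuts("top"); nuts("scene")
```

```text
t 13.9 tcp [ 647.2 -198.4  237.7] jaw az -4.3 tilt -0.9999 q [  3.  44.  19.  81. -15.  57.  22.] F [-0.2  0.1 -0.3] w 0.601
dx,dy,dz [ 1.567e+00 -3.300e-02 -1.000e-03] twist -0.282
n1 348 c 509.2 -88.9 86 29 bar az 48.7
n2 325 c 632.9 -75.3 28 88 bar az 175.0
n3 242 c 640.3 -187.0 29 59 bar az 102.7
n4 206 c 534.8 -208.1 16 65 bar az 170.6
n1 91 c 487.4 -115.2 17 15 bar az 35.4
n2 260 c 644.3 -76.3 16 66 bar az 173.2
n3 460 c 647.8 -201.0 29 83 bar az 103.0
n4 493 c 523.2 -212.4 87 28 bar az 180.0
```

>>> jog_arm:
  commands:
    - {"dx":0,"dy":-0.02,"dz":0,"twist":-0.15,"fingers":0.6}
    - {"dx":0,"dy":-0.02,"dz":0,"twist":-0.29,"fingers":0.6}
    - {"dx":0,"dy":-0.02,"dz":0,"twist":-0.29,"fingers":0.6}
    - {"dx":0.6,"dy":-0.02,"dz":0,"twist":-0.29,"fingers":0.6}
    - {"dx":1.1,"dy":-0.02,"dz":0,"twist":-0.29,"fingers":0.6}
    - {"dx":1.57,"dy":-0.02,"dz":0,"twist":-0.29,"fingers":0.6}
    - {"dx":1.57,"dy":-0.02,"dz":0,"twist":-0.29,"fingers":0.5}
    - {"dx":1.57,"dy":-0.02,"dz":0,"twist":-0.29,"fingers":0.3}

```text
clock: 14.8
tool_pos: [646.6, -199.5, 175.3]
tool_rot: [20.9, 89.3, -57.3]
force: [1.3, -0.3, 1.2]
width: 0.344
```

>>> jog_arm:
  commands:
    - {"dx":0,"dy":0,"dz":0,"twist":0,"fingers":0}
    - {"dx":0,"dy":0,"dz":0,"twist":0,"fingers":0}
    - {"dx":0,"dy":0,"dz":0,"twist":0,"fingers":0}
    - {"dx":0,"dy":0,"dz":0,"twist":0,"fingers":0}
    - {"dx":0,"dy":0,"dz":0,"twist":0,"fingers":0}

```text
clock: 15.3
tool_pos: [646.3, -200.0, 176.7]
tool_rot: [21.3, 89.2, -57.0]
force: [-3.2, 0.6, 5.9]
width: 0.129
```

Run:
```python
from h import *
goto([646.5,-199.2,174],-168)
```

```text
t 15.3 tcp [ 646.3 -200.   176.7] jaw az 11.7 tilt -0.9999 q [  6.  47.  14.  84. -12.  49.  35.] F [-3.2  0.6  5.9] w 0.129
dx,dy,dz [ 0.068  0.009 -0.021] twist 3.137
```

Gripped at jaw azimuth 11.7; the end is at -168.3.

>>> jog_arm:
  commands:
    - {"dx":0.01,"dy":0,"dz":-0.02,"twist":0.15,"fingers":0}
    - {"dx":0.02,"dy":0,"dz":-0.02,"twist":0.3,"fingers":0}
    - {"dx":0.02,"dy":0,"dz":-0.02,"twist":0.45,"fingers":0}
    - {"dx":0.03,"dy":0,"dz":-0.02,"twist":0.6,"fingers":0}
    - {"dx":0.03,"dy":0,"dz":-0.02,"twist":0.75,"fingers":0}
    - {"dx":0.04,"dy":0,"dz":-0.02,"twist":0.9,"fingers":0}
    - {"dx":0.04,"dy":0,"dz":-0.02,"twist":1.05,"fingers":0}
    - {"dx":0.04,"dy":0,"dz":-0.02,"twist":1.2,"fingers":0}
    - {"dx":0.05,"dy":0,"dz":-0.02,"twist":1.35,"fingers":0}
    - {"dx":0.05,"dy":0,"dz":-0.02,"twist":1.5,"fingers":0}

```text
clock: 16.3
tool_pos: [644.5, -199.0, 175.6]
tool_rot: [99.0, 89.4, -65.5]
force: [-5.7, 1.7, 4.1]
width: 0.13
```

Run:
```python
from h import *
goto([646.5,-199.2,173],-168.3)
```

```text
t 16.3 tcp [ 644.5 -199.   175.6] jaw az -74.5 tilt -0.9999 q [ -5.  52.  38.  85. -36.  55. -32.] F [-5.7  1.7  4.1] w 0.13
dx,dy,dz [ 0.066  0.018 -0.047] twist 1.637
```

>>> jog_arm:
  commands:
    - {"dx":0.01,"dy":0,"dz":-0.04,"twist":0.15,"fingers":0}
    - {"dx":0.02,"dy":0,"dz":-0.04,"twist":0.3,"fingers":0}
    - {"dx":0.02,"dy":0,"dz":-0.04,"twist":0.45,"fingers":0}
    - {"dx":0.03,"dy":0,"dz":-0.04,"twist":0.6,"fingers":0}
    - {"dx":0.03,"dy":0,"dz":-0.04,"twist":0.75,"fingers":0}

```text
clock: 16.8
tool_pos: [644.6, -197.9, 175.1]
tool_rot: [130.9, 89.5, -76.5]
force: [-5.3, 2.3, 5.7]
width: 0.129
```

Run:
```python
from h import *
goto([646.5,-199.2,173],-168.3)
```

```text
t 16.8 tcp [ 644.6 -197.9  175.1] jaw az -117.5 tilt -1.0 q [ -9.  56.  49.  85. -45.  60. -67.] F [-5.3  2.3  5.7] w 0.129
dx,dy,dz [ 0.053  0.007 -0.058] twist 0.887
```

>>> jog_arm:
  commands:
    - {"dx":0.01,"dy":0,"dz":-0.04,"twist":0.15,"fingers":0}
    - {"dx":0.01,"dy":0,"dz":-0.04,"twist":0.3,"fingers":0}
    - {"dx":0.02,"dy":0,"dz":-0.04,"twist":0.45,"fingers":0}
    - {"dx":0.02,"dy":0,"dz":-0.04,"twist":0.55,"fingers":0}

```text
clock: 17.2
tool_pos: [645.1, -197.3, 174.7]
tool_rot: [147.1, 89.7, -92.2]
force: [-5.3, 3.3, 3.6]
width: 0.13
```

Run:
```python
from h import *
goto([646.5,-199.2,173],-168.3)
```

```text
t 17.2 tcp [ 645.1 -197.3  174.7] jaw az -149.2 tilt -1.0 q [-11.  59.  56.  85. -52.  64. -94.] F [-5.3  3.3  3.6] w 0.13
dx,dy,dz [ 0.044 -0.006 -0.059] twist 0.333
```

>>> jog_arm:
  commands:
    - {"dx":0.01,"dy":0,"dz":-0.04,"twist":0.1,"fingers":0}
    - {"dx":0.01,"dy":0,"dz":-0.04,"twist":0.2,"fingers":0}
    - {"dx":0.01,"dy":0,"dz":-0.04,"twist":0.2,"fingers":0}

```text
clock: 17.5
tool_pos: [645.4, -197.1, 174.6]
tool_rot: [124.4, 89.8, -126.3]
force: [-3.4, 2.7, 4.4]
width: 0.127
```

Run:
```python
from h import *
goto([646.5,-199.2,173],-168.3)
```

```text
t 17.5 tcp [ 645.4 -197.1  174.6] jaw az -160.7 tilt -1.0 q [ -12.   60.   58.   85.  -53.   65. -105.] F [-3.4  2.7  4.4] w 0.127
dx,dy,dz [ 0.039 -0.009 -0.058] twist 0.132
```

>>> jog_arm:
  commands:
    - {"dx":0,"dy":0,"dz":-0.02,"twist":0.07,"fingers":0}
    - {"dx":0,"dy":0,"dz":-0.02,"twist":0.07,"fingers":0}
    - {"dx":0,"dy":0,"dz":-0.02,"twist":0.07,"fingers":0.6}
    - {"dx":0,"dy":0,"dz":-0.02,"twist":0.07,"fingers":0.6}
    - {"dx":0,"dy":0,"dz":-0.02,"twist":0.07,"fingers":0.6}
    - {"dx":-0.6,"dy":0,"dz":0,"twist":0.07,"fingers":0.6}
    - {"dx":-1.5,"dy":0,"dz":0,"twist":0.07,"fingers":0.6}
    - {"dx":-1.5,"dy":0,"dz":0,"twist":0.07,"fingers":0.6}

```text
clock: 18.3
tool_pos: [647.6, -199.6, 240.1]
tool_rot: [-157.1, 89.4, -51.8]
force: [0.5, -0.2, 1.1]
width: 0.597
```

Run:
```python
from h import *
goto([509.6,-89.3,237],138.7)
nuts("scene")
nuts("wrist")
```

```text
t 18.3 tcp [ 647.6 -199.6  240.1] jaw az -164.7 tilt -0.9999 q [ -12.   56.   61.   81.  -50.   71. -111.] F [ 0.5 -0.2  1.1] w 0.597
dx,dy,dz [0.032 2.601 3.572] twist -5.295
n1 80 c 494.8 -106.8 40 14 bar az 48.4
n2 141 c 647.5 -77.6 58 22 bar az 2.8
n3 476 c 646.3 -199.3 29 86 bar az 105.0
n4 493 c 523.2 -213.0 87 28 bar az 0.3
n1 665 c 505.5 -104.7 52 13 bar az 45.9
n2 1511 c 634.5 -83.8 72 16 bar az 176.8
n3 3381 c 647.0 -199.6 29 87 bar az 105.5
n4 3797 c 525.3 -213.0 30 85 bar az 0.1
```

>>> jog_arm:
  commands:
    - {"dx":0,"dy":0.3,"dz":0.4,"twist":-0.15,"fingers":0.6}
    - {"dx":0,"dy":0.6,"dz":0.8,"twist":-0.3,"fingers":0.6}
    - {"dx":0,"dy":0.9,"dz":1.2,"twist":-0.45,"fingers":0.6}
    - {"dx":0,"dy":1.2,"dz":1.6,"twist":-0.6,"fingers":0.6}
    - {"dx":0,"dy":1.5,"dz":2.0,"twist":-0.75,"fingers":0.6}
    - {"dx":0,"dy":1.8,"dz":2.4,"twist":-0.9,"fingers":0.6}
    - {"dx":0,"dy":2.1,"dz":2.8,"twist":-1.05,"fingers":0.6}
    - {"dx":0,"dy":2.4,"dz":3.2,"twist":-1.2,"fingers":0.6}
    - {"dx":0,"dy":2.6,"dz":3.57,"twist":-1.35,"fingers":0.6}
    - {"dx":0,"dy":2.6,"dz":3.57,"twist":-1.5,"fingers":0.6}

```text
clock: 19.4
tool_pos: [505.8, -84.5, 234.0]
tool_rot: [2.9, 89.8, -165.4]
force: [1.4, 0.4, 0.5]
width: 0.6
```

>>> jog_arm:
  commands:
    - {"dx":0,"dy":0,"dz":0,"twist":-0.15,"fingers":0.6}
    - {"dx":0,"dy":0,"dz":0,"twist":-0.3,"fingers":0.6}
    - {"dx":0,"dy":0,"dz":0,"twist":-0.45,"fingers":0.6}
    - {"dx":0,"dy":0,"dz":0,"twist":-0.6,"fingers":0.6}
    - {"dx":0,"dy":0,"dz":0,"twist":-0.75,"fingers":0.6}
    - {"dx":0,"dy":0,"dz":0,"twist":-0.9,"fingers":0.6}
    - {"dx":0,"dy":0,"dz":0,"twist":-1.05,"fingers":0.6}
    - {"dx":0,"dy":0,"dz":0,"twist":-1.2,"fingers":0.6}
    - {"dx":0,"dy":0,"dz":0,"twist":-1.35,"fingers":0.6}
    - {"dx":0,"dy":0,"dz":0,"twist":-1.5,"fingers":0.6}

```text
clock: 20.4
tool_pos: [505.3, -84.2, 233.1]
tool_rot: [-93.3, 89.7, -175.8]
force: [-0.1, -1.1, -0.4]
width: 0.596
```

>>> jog_arm:
  commands:
    - {"dx":0,"dy":0,"dz":0,"twist":-0.15,"fingers":0.6}
    - {"dx":0,"dy":0,"dz":0,"twist":-0.3,"fingers":0.6}
    - {"dx":0,"dy":0,"dz":0,"twist":-0.45,"fingers":0.6}
    - {"dx":0,"dy":0,"dz":0,"twist":-0.6,"fingers":0.6}
    - {"dx":0,"dy":0,"dz":0,"twist":-0.75,"fingers":0.6}
    - {"dx":0,"dy":0,"dz":0,"twist":-0.9,"fingers":0.6}
    - {"dx":0,"dy":0,"dz":0,"twist":-1.05,"fingers":0.6}
    - {"dx":0,"dy":0,"dz":0,"twist":-1.2,"fingers":0.6}
    - {"dx":0,"dy":0,"dz":0,"twist":-1.35,"fingers":0.6}
    - {"dx":0,"dy":0,"dz":0,"twist":-1.5,"fingers":0.6}

```text
clock: 21.4
tool_pos: [504.7, -83.8, 232.2]
tool_rot: [172.2, 89.6, 175.7]
force: [0.5, -0.2, 0.4]
width: 0.602
```

Run:
```python
from h import *
goto([509.6,-89.3,237],138.7)
```

```text
t 21.4 tcp [504.7 -83.8 232.2] jaw az 93.5 tilt -1.0 q [ 12.  31. -12. 109.   9.  41.  88.] F [ 0.5 -0.2  0.4] w 0.602
dx,dy,dz [-0.12  -0.144  0.114] twist -0.789
```

>>> jog_arm:
  commands:
    - {"dx":-0.1,"dy":-0.14,"dz":0.11,"twist":-0.15,"fingers":0.6}
    - {"dx":-0.1,"dy":-0.14,"dz":0.11,"twist":-0.3,"fingers":0.6}
    - {"dx":-0.1,"dy":-0.14,"dz":0.11,"twist":-0.45,"fingers":0.6}
    - {"dx":-0.1,"dy":-0.14,"dz":0.11,"twist":-0.6,"fingers":0.6}
    - {"dx":-0.1,"dy":-0.14,"dz":0.11,"twist":-0.75,"fingers":0.6}
    - {"dx":-0.1,"dy":-0.14,"dz":0.11,"twist":-0.79,"fingers":0.6}
    - {"dx":-0.1,"dy":-0.14,"dz":0.11,"twist":-0.79,"fingers":0.6}

```text
clock: 22.1
tool_pos: [508.8, -89.0, 235.3]
tool_rot: [119.3, 89.5, 168.1]
force: [-0.2, 0.1, 0.0]
width: 0.6
```

Run:
```python
from h import *
goto([509.8,-89.5,175],138.7)
nuts("wrist"); nuts("top")
```

```text
t 22.1 tcp [508.8 -89.  235.3] jaw az 138.8 tilt -1.0 q [ 21.  33. -26. 107.  19.  45. 124.] F [-0.2  0.1  0. ] w 0.6
dx,dy,dz [ 1.508 -0.038  0.013] twist 0.001
n1 3580 c 509.4 -90.0 86 29 bar az 48.8
n2 few 0
n3 4714 c 642.1 -197.5 24 83 bar az 103.6
n4 5934 c 522.7 -212.2 30 86 bar az 179.9
n1 88 c 525.8 -68.9 35 14 bar az 37.9
n2 319 c 631.3 -75.7 83 29 bar az 174.7
n3 274 c 648.9 -197.0 22 86 bar az 107.3
n4 few 0
```

>>> jog_arm:
  commands:
    - {"dx":0.6,"dy":-0.04,"dz":0.01,"twist":0,"fingers":0.6}
    - {"dx":1.1,"dy":-0.04,"dz":0.01,"twist":0,"fingers":0.6}
    - {"dx":1.5,"dy":-0.04,"dz":0.01,"twist":0,"fingers":0.6}
    - {"dx":1.5,"dy":-0.04,"dz":0.01,"twist":0,"fingers":0.6}
    - {"dx":1.5,"dy":-0.04,"dz":0.01,"twist":0,"fingers":0.3}

```text
clock: 22.7
tool_pos: [510.1, -89.5, 175.7]
tool_rot: [122.4, 89.5, 171.1]
force: [0.6, 0.2, -0.2]
width: 0.443
```

>>> jog_arm:
  commands:
    - {"dx":0,"dy":0,"dz":0,"twist":0,"fingers":0}
    - {"dx":0,"dy":0,"dz":0,"twist":0,"fingers":0}
    - {"dx":0,"dy":0,"dz":0,"twist":0,"fingers":0}
    - {"dx":0,"dy":0,"dz":0,"twist":0,"fingers":0}
    - {"dx":0,"dy":0,"dz":0,"twist":0,"fingers":0}

```text
clock: 23.2
tool_pos: [509.6, -88.3, 176.8]
tool_rot: [116.6, 89.5, 165.3]
force: [-2.7, 2.5, 4.9]
width: 0.133
```

Run:
```python
from h import *
goto([509.8,-89.5,174],-41.3)
```

```text
t 23.2 tcp [509.6 -88.3 176.8] jaw az 138.7 tilt -1.0 q [ 19.  37. -23. 111.  23.  37. 120.] F [-2.7  2.5  4.9] w 0.133
dx,dy,dz [ 0.071 -0.025 -0.019] twist 3.142
```

>>> jog_arm:
  commands:
    - {"dx":0.01,"dy":-0.01,"dz":-0.02,"twist":0.15,"fingers":0}
    - {"dx":0.02,"dy":-0.01,"dz":-0.02,"twist":0.3,"fingers":0}
    - {"dx":0.02,"dy":-0.01,"dz":-0.02,"twist":0.45,"fingers":0}
    - {"dx":0.03,"dy":-0.01,"dz":-0.02,"twist":0.6,"fingers":0}
    - {"dx":0.03,"dy":-0.01,"dz":-0.02,"twist":0.75,"fingers":0}
    - {"dx":0.04,"dy":-0.01,"dz":-0.02,"twist":0.9,"fingers":0}
    - {"dx":0.04,"dy":-0.01,"dz":-0.02,"twist":1.05,"fingers":0}
    - {"dx":0.04,"dy":-0.01,"dz":-0.02,"twist":1.2,"fingers":0}
    - {"dx":0.05,"dy":-0.01,"dz":-0.02,"twist":1.35,"fingers":0}
    - {"dx":0.05,"dy":-0.01,"dz":-0.02,"twist":1.5,"fingers":0}

```text
clock: 24.2
tool_pos: [509.6, -88.6, 175.8]
tool_rot: [-164.7, 89.6, 157.8]
force: [-1.4, -0.1, 0.2]
width: 0.128
```

Run:
```python
from h import *
goto([509.8,-89.5,173],-41.3)
```

```text
t 24.2 tcp [509.6 -88.6 175.8] jaw az 52.5 tilt -1.0 q [  3.  36.   2. 112.  -3.  33.  60.] F [-1.4 -0.1  0.2] w 0.128
dx,dy,dz [ 0.07  -0.014  0.018] twist 1.637
```

>>> jog_arm:
  commands:
    - {"dx":0.01,"dy":-0.01,"dz":0.01,"twist":0.15,"fingers":0}
    - {"dx":0.02,"dy":-0.01,"dz":0.01,"twist":0.3,"fingers":0}
    - {"dx":0.02,"dy":-0.01,"dz":0.01,"twist":0.45,"fingers":0}
    - {"dx":0.03,"dy":-0.01,"dz":0.01,"twist":0.6,"fingers":0}
    - {"dx":0.03,"dy":-0.01,"dz":0.01,"twist":0.75,"fingers":0}
    - {"dx":0.04,"dy":-0.01,"dz":0.01,"twist":0.9,"fingers":0}
    - {"dx":0.04,"dy":-0.01,"dz":0.01,"twist":1.05,"fingers":0}
    - {"dx":0.04,"dy":-0.01,"dz":0.01,"twist":1.2,"fingers":0}
    - {"dx":0.05,"dy":-0.01,"dz":0.01,"twist":1.35,"fingers":0}
    - {"dx":0.05,"dy":-0.01,"dz":0.01,"twist":1.5,"fingers":0}

```text
clock: 25.2
tool_pos: [509.2, -88.8, 174.6]
tool_rot: [-87.8, 89.5, 148.8]
force: [-2.6, -0.7, 2.1]
width: 0.128
```

Run:
```python
from h import *
goto([509.8,-89.5,173],-41.3)
```

```text
t 25.2 tcp [509.2 -88.8 174.6] jaw az -33.5 tilt -1.0 q [-11.  39.  27. 112. -30.  36.   2.] F [-2.6 -0.7  2.1] w 0.128
dx,dy,dz [0.041 0.023 0.007] twist 0.137
```

>>> jog_arm:
  commands:
    - {"dx":0,"dy":0,"dz":0,"twist":0.14,"fingers":0}
    - {"dx":0,"dy":0,"dz":0,"twist":0.14,"fingers":0}
    - {"dx":0,"dy":0,"dz":0,"twist":0.14,"fingers":0}
    - {"dx":0,"dy":0,"dz":0,"twist":0.14,"fingers":0.6}
    - {"dx":0,"dy":0,"dz":0,"twist":0.14,"fingers":0.6}
    - {"dx":0,"dy":0,"dz":0,"twist":0.14,"fingers":0.6}
    - {"dx":-0.6,"dy":0,"dz":0,"twist":0.14,"fingers":0.6}
    - {"dx":-1.5,"dy":0,"dz":0,"twist":0.14,"fingers":0.6}
    - {"dx":-2.7,"dy":0,"dz":0,"twist":0.14,"fingers":0.6}
    - {"dx":-3.5,"dy":0,"dz":0,"twist":0.14,"fingers":0.6}

```text
clock: 26.2
tool_pos: [510.9, -89.9, 317.8]
tool_rot: [-93.8, 89.7, 134.7]
force: [1.0, 0.7, -0.2]
width: 0.602
```

Run:
```python
from h import *
goto([450,-90,320],-41)
nuts("top"); nuts("scene"); nuts("wrist")
```

```text
t 26.2 tcp [510.9 -89.9 317.8] jaw az -41.5 tilt -1.0 q [-19.  30.  40. 102. -23.  56. -12.] F [ 1.   0.7 -0.2] w 0.602
dx,dy,dz [-0.051 -1.14   1.009] twist -0.008
n1 153 c 521.6 -69.6 41 28 bar az 43.2
n2 321 c 631.3 -75.5 28 84 bar az 174.8
n3 few 0
n4 few 0
n1 489 c 512.9 -91.3 87 23 bar az 48.3
n2 480 c 633.0 -79.3 24 86 bar az 175.2
n3 483 c 646.9 -198.8 29 86 bar az 105.0
n4 486 c 524.5 -212.4 29 85 bar az 0.1
n1 1874 c 510.8 -87.7 85 30 bar az 48.2
n2 2643 c 632.7 -75.0 85 30 bar az 175.0
n3 2100 c 646.6 -197.2 30 85 bar az 105.2
n4 1122 c 524.7 -207.4 22 87 bar az 175.2
```

Run:
```python
from h import *
im,d,W=cloud("scene"); s=np.load("scene.npz"); W0=s["W"]
nr=lambda A:(np.hypot(A[...,0]-578.3,A[...,1]+144.6)<80)
def fit(A):
    m=nr(A)&(np.hypot(A[...,0]-578.3,A[...,1]+144.6)<44)&(abs(A[...,2]-154.5)<6); P=A[m]
    k=np.linalg.lstsq(np.c_[P[:,:2]-[578.3,-144.6],np.ones(len(P))],P[:,2],rcond=None)[0]; return k.round(4),len(P)
print(fit(W0),fit(W)); save("end",im)
```

```text
(array([-1.600000e-03, -9.000000e-04,  1.555611e+02]), 1389) (array([ 1.600000e-03, -2.000000e-04,  1.525538e+02]), 1372)
```

View pics/end.png

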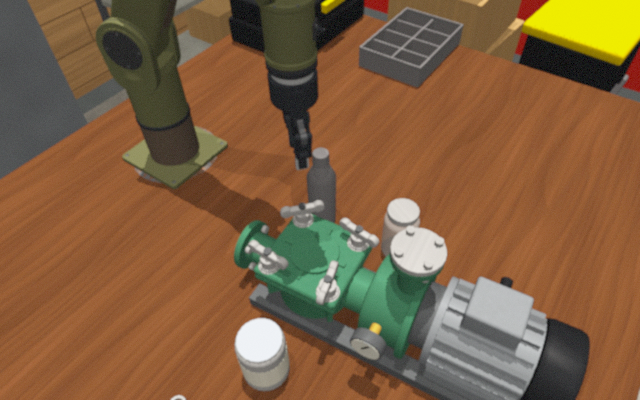

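The scene view shows the bottle (320,185), the can (402,220) and the other can (262,352) in place, and the gripper clear of the nuts at (303,160). The cover is down 3.0 mm and level within about 2 mrad, so I am handing in.

```bash
python3 -c "
from bench import r
print(r.close_job())"
```

```text
the job is handed in; nothing more can be done
None
```

I gave all four wing nuts a half turn clockwise in cross order (2, 4, 3, 1), each in a single grip, and handed the job in at about 26 s. The nuts are released and the arm is clear above the pump.

- **Nuts:** by the tool angles and the bar directions seen afterwards, nuts 1, 2 and 4 turned about 180°. I stopped nut 3 at about 177° to keep wrist joint 5 off its limit, which is within the 20° tolerance.
- **Cover:** it is down 3.0 mm and level within about 2 mrad, measured from the scene camera's depth.
- **Bystanders:** the bottle, tin and jar look unmoved in the last picture. The spanner is mostly outside that view, but the arm never went down near it.
- **Disagreements:** some bar directions were off by up to 5° where the arm hid part of a nut (nut 1 from the top camera, nut 4 from the wrist camera). The clear views agreed within about 1°.

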